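Lower the ratchet-held dust hood over the bowl blank

TASK

The dust hood on the workbench is propped up by a ratchet. Press the pad on the tail of the ratchet pawl down until the pawl stands free of the teeth, then push the hood arm by its cross bar all the way down onto its rest over the bowl blank, leaving the pawl free. Nothing needs gripping: do not raise the hood first, lift nothing, and leave the tin, the sanding block and the brush where they are.

Things in the scene. Friction and masses are not known exactly. Their poses are not given: they have to be found in the camera images.
- stand: The stand of the dust hood, fixed to the bench: a plywood base 170 x 440 x 15 mm carrying grey metal cheeks up to 180 mm high. Its origin lies on the bench directly under the hood's hinge; it stands upright, at any yaw up to 0.4 rad. The hinge axis runs along its x axis; the hood arm extends towards its -y; the pawl's tail towards its +y. The base reaches from y = -260 to y = +180 mm.
- hinge (a point): Centre of the hood arm's hinge, 115 mm above the bench, on the stand; the toothed steel wheel (radius 65 mm over the teeth, 14 mm thick) turns with the arm about it.
- hood (a joint): Angle of the hood arm (rad): 0 = arm level, hood fully down on its rest; positive = raised. Starts at 0.85 to 0.93, held up by the pawl. The cross bar then lies at stand-frame y = -240 mm x cos(angle), z = 115 mm + 240 mm x sin(angle). The hinge is stiff with friction and holds the arm wherever it is left, even with the pawl free; with the pawl free the cross bar needs 2 to 6 N to move down. With the pawl in, a tooth blocks it after at most 0.1 rad.
- push_bar (a point): Centre of the black round cross bar at the outer end of the hood arm, 18 mm diameter, 120 mm long, parallel to the hinge axis, 240 mm from the hinge. Inside of it, nearer the hinge, sits the sheet-metal hood (127 x 120 mm, 70 mm deep, centred 150 mm from the hinge) with a round collar 50 mm wide reaching 24 mm above the arm's centre line.
- pawl (a joint): Angle of the ratchet pawl (rad): 0 = nose engaged in the teeth; grows as its tail is pressed down; clear of the teeth from 0.16, and pressed home against its stop at 0.32. It has a stiff pivot and stays where it is left; about 2.5 N on the pad moves it.
- pawl_pad (a point): Centre of the upper face of the flat steel pad (34 x 32 mm, 6 mm thick) on the tail of the pawl, 197 mm above the bench at the start, at stand-frame x = 0, y = 150 mm. The pawl turns about an axis parallel to the hinge, at stand-frame y = 85 mm, height 165 mm, so the pad goes down about 22 mm when pressed home. Nothing lies under it but the base.
- tin: Steel tin, 64 mm diameter, 100 mm high, standing loose beside the stand; origin at the centre of its underside. Leave alone.
- sanding_block: Cork sanding block, 70 x 110 x 35 mm, loose beside the stand; origin at the centre of its underside. Leave alone.
- brush: Paint brush, 200 mm long, 42 mm wide, 20 mm high, lying loose beside the stand; origin at the middle of its underside, bristles towards its +x. Leave alone.

How it is judged:
By the outcome, as a careful person would: the job done as asked, in the order asked, and still so for the second after the job is handed in, with the robot touching nothing.
It also fails if it takes over 40 s, if anything falls off the work surface, if the arm or the gripper's body presses on something with over 40 N, if the wrist force passes 120 N, or if a joint passes its speed limit or range.

ROBOT

A 6-joint arm with a two-finger parallel gripper is mounted at the origin on the work surface. World frame = base frame: x ahead of the robot, y to its left, z up, the work surface at z = 0. Lengths are in m, angles in rad, forces in N, time in s.
With the tool pointing down it reaches from about 0.35 to 0.85 m from the base axis. Payload 8.1 kg.
Tool frame: the origin (TCP) lies on the centre line of the jaws, within the pads' length; the fingertips stand 11 mm ahead of it and the grasp point (between the pads) lies 8 mm behind it (tip_reach is the z of the fingertips in the tool frame, in m); z points along the fingers, y is the direction in which the jaws open and shut (so a half turn about z gives the same grasp; the last joint's range is limited). The gripper opens to 93 mm and grips with 3 to 60 N. Pads are 15 mm wide; open, the fingers measure 128 mm over their backs; the gripper's body (75 mm by 188 mm) begins 65 mm behind the grasp point.
Start: joints at [-1.269, 0.13, 1.488, -0, 1.523, -0.085], TCP at [0.226, -0.556, 0.23] pointing down, gripper open.
Joint ranges: [-2.96, 2.96], [-0.89, 2.26], [0.02, 2.5], [-1.34, 4.48], [0, 2.73], [-2.66, 2.66]. Speed limits (rad/s): [2.39, 2.39, 2.79, 3.14, 3.14, 3.14].

INTERFACE

Orientations are given as a rotation vector (axis times angle).
In Python, from plant import read_state, read_camera, camera_params, close_job, silhouettes, tip_of, tip_reach gives the robot as it stands.
- The arm moves only by the shell command python3 -m creep 'ROWS' [FORCE]. ROWS is JSON, a list of rows, each a list of 5 numbers: the shift along the tool's x, y, z in m, then the turn about the tool's z in rad, then the closure in counts, from 0 (fully open) to 255 (shut). In form: [[dx, dy, dz, twist, gripper], ...]. A call has 1 to 12 rows; each row shifts and turns the commanded pose from where the row before left it, along the tool's axes as they then stand; what a row does not reach is not made up. A row lasts 1/12 s, in which the tool goes at most 41.7 mm and 7.16 degrees, less where a joint would pass 70% of its speed; a pose out of reach is approached as far as the arm can. A call is refused whole if a number of a shift passes 0.0417 or a number of a turn 0.125, either way. A call with a gripper value outside its range is refused whole. The fingers move at their own pace and stop on an object; FORCE is the grip in N (left out, the last holds). Time passes only in rows, so rows that do not move let the fingers close. It gives the time, the measured TCP pose, the force and the opening at its end, in the units of the state.
- read_state(): the state, without advancing time (a new reading comes with each control period).
- read_camera(name): name is "scene" or "side" or "wrist"; returns the picture (400x640x3 uint8, red, green, blue); there is no depth.
- camera_params(name): a dict with "fov_y" (degrees; the focal length in pixels is half the picture's height over the tangent of half this angle, whatever the lens; pixels are square), "cx", "cy" (the principal point, pixels), "position" and "rotation" of the camera in the world. Camera axes: x right, y down, z forward; pixel columns grow to the right and rows downward; lengths in m; the calibration is good to about 2 mm. A picture is of the moment at which its call begins: read the wrist's pose just before it. camera_params takes no time and is no camera call; for the wrist camera it gives the pose at the moment of the call.
- close_job(): hands the job in, once; it reports no verdict.
Trained networks look in the newest picture that a camera, given by its name, has taken for a name from the list of things; names that differ only in an ending like _2 or _b are one class to them, and where a whole thing is asked for, a point or a joint stands for the part that bears it (a point fixed in the world has none). Each returns a list of dicts, best first, with "confidence" (0 to 1); they miss things now and then, are a little off and sometimes report something else, mostly with a low value. They report only what shows in the picture. A call takes as long as a camera call.
- silhouettes(camera, query): "region" (400x640 bool, what is visible of it) and "pixel" ([column, row] in pixels, amid what is visible of it).
- tip_of(camera, query): "pixel" ([column, row] in pixels: a listed point, or the origin of a listed thing).
The state is a dict: "t": time; "q": joint angles; "dq": joint speeds; "joint_torque": joint torques, N m; "tool_pos": TCP position; "orientation": TCP orientation; "force": force on the tool from outside, world axes, zero at the start; "wrist_torque": the same for the moment, N m; "opening": finger opening in m.
Only numpy, scipy, OpenCV 4.12 (cv2) and the standard library are available. Lean on these libraries where they do the work, as an engineer would, in place of code of your own. Each camera call takes 0.05 s, during which the arm holds its last target.

## Working session

There is one attempt and no reset: what is moved stays moved. The work goes in short steps, Python scripts to look and compute and a shell command to move; the robot and the scene stay as the last step left them, time stands still between calls to the robot, and variables do not carry over. Pictures are saved under pics/ and viewed, and the job is handed in when it is done.

```bash
mkdir -p pics; ls
python3 - <<'E'
from plant import *
import cv2, numpy as np
s=read_state(); print({k:np.round(v,3).tolist() for k,v in s.items()}, tip_reach)
for c in ("scene","side"):
    im=read_camera(c); cv2.imwrite(f"pics/{c}0.png",im[:,:,::-1])
    p=camera_params(c); print(c,p)
    for n in ["push_bar","pawl_pad","hinge","stand","tin","sanding_block","brush"]:
        print(n,[(np.round(d["pixel"],1).tolist(),round(d["confidence"],2)) for d in tip_of(c,n)][:3])
E
```

```text
pics
{'t': 0.0, 'q': [-1.269, 0.131, 1.489, -0.0, 1.523, -0.085], 'dq': [0.001, -0.001, 0.002, 0.001, -0.002, -0.002], 'joint_torque': [-0.001, -55.984, -49.177, 0.077, 0.036, -0.0], 'tool_pos': [0.226, -0.555, 0.229], 'orientation': [-3.081, -0.603, 0.0], 'force': [-0.725, -0.483, 0.481], 'wrist_torque': [0.018, 0.001, 0.001], 'opening': 0.093} 0.011
scene {'fov_y': 57.25354276056828, 'cx': 316.1155016679466, 'cy': 197.6750713279156, 'position': array([1.04713393, 0.34735984, 0.51830985]), 'rotation': array([-1.21145188, -2.14701181,  1.11065459])}
push_bar [([241.7, 93.0], 0.98), ([418.5, 175.3], 0.32)]
pawl_pad [([417.4, 176.2], 0.91), ([244.8, 90.8], 0.56)]
hinge [([327.7, 199.8], 0.76), ([418.5, 176.6], 0.27)]
stand [([329.5, 243.5], 0.62)]
tin [([248.0, 295.7], 0.66), ([357.0, 322.0], 0.41)]
sanding_block [([382.4, 210.0], 0.93), ([358.6, 321.3], 0.46)]
brush [([359.7, 322.3], 0.63)]
side {'fov_y': 55.278404669509904, 'cx': 315.6326507201607, 'cy': 191.12325575071438, 'position': array([0.3451179 , 0.68081122, 0.54468727]), 'rotation': array([-0.52757433,  2.5146359 , -1.47950972])}
push_bar [([335.8, 108.7], 0.92)]
pawl_pad [([314.5, 227.8], 0.8)]
hinge [([323.1, 220.9], 0.58)]
stand [([321.7, 267.0], 0.83)]
tin [([263.5, 229.4], 0.7)]
sanding_block [([396.6, 301.7], 0.7)]
brush [([239.6, 284.9], 0.96), ([322.6, 221.3], 0.7)]
```

View pics/scene0.png

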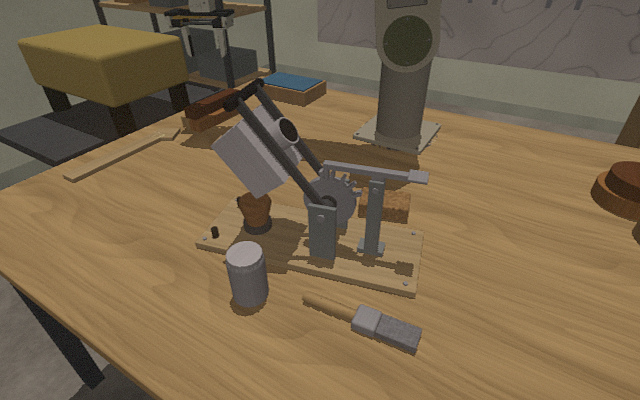

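View pics/side0.png

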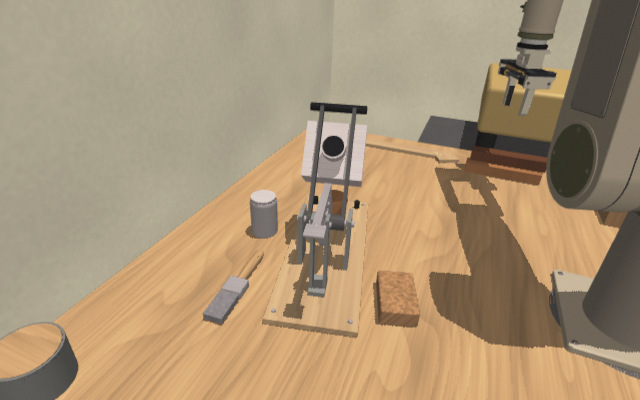

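```bash
cat > h.py <<'E'
import numpy as np, cv2
from scipy.spatial.transform import Rotation as R
from scipy.optimize import least_squares
from plant import *
def ray(c,px,p=None):
    p=p or camera_params(c); f=200/np.tan(np.radians(p["fov_y"])/2)
    d=np.array([(px[0]-p["cx"])/f,(px[1]-p["cy"])/f,1.]); d=R.from_rotvec(p["rotation"]).apply(d)
    return p["position"],d/np.linalg.norm(d)
def proj(c,X,p=None):
    p=p or camera_params(c); f=200/np.tan(np.radians(p["fov_y"])/2)
    v=R.from_rotvec(p["rotation"]).inv().apply(np.array(X)-p["position"])
    return np.array([v[0]/v[2]*f+p["cx"],v[1]/v[2]*f+p["cy"]])
def onz(c,px,z):
    o,d=ray(c,px); return o+d*(z-o[2])/d[2]
def tri(l):
    A=np.zeros((3,3));b=np.zeros(3)
    for c,px in l:
        o,d=ray(c,px);M=np.eye(3)-np.outer(d,d);A+=M;b+=M@o
    X=np.linalg.solve(A,b); return X,[np.round(proj(c,X)-px,1).tolist() for c,px in l]
def S(st,x,y,z): # stand frame->world ; st=(x,y,yaw)
    c,s=np.cos(st[2]),np.sin(st[2]); return np.array([st[0]+c*x-s*y,st[1]+s*x+c*y,z])
E
python3 - <<'E'
from h import *
obs={"push_bar":([241.7,93],[335.8,108.7]),"pawl_pad":([417.4,176.2],[314.5,227.8]),"hinge":([327.7,199.8],[323.1,220.9]),"stand":([329.5,243.5],[321.7,267])}
for n,(a,b) in obs.items():
    X,e=tri([("scene",a),("side",b)]); print(n,X.round(4),e)
def pts(v):
    st=v[:3];h=v[3]
    return {"push_bar":S(st,0,-.24*np.cos(h),.115+.24*np.sin(h)),"pawl_pad":S(st,0,.15,.197),"hinge":S(st,0,0,.115),"stand":S(st,0,0,0)}
def f(v):
    P=pts(v); return np.concatenate([np.r_[proj("scene",P[n])-a,proj("side",P[n])-b]*(1 if n in("push_bar","pawl_pad") else .5) for n,(a,b) in obs.items()])
X,_=tri([("scene",obs["stand"][0]),("side",obs["stand"][1])])
for y0 in (0,):
    r=least_squares(f,[X[0],X[1],y0,.9],loss="soft_l1"); print(r.x.round(4),r.cost,f(r.x).round(1))
    for n,P in pts(r.x).items(): print(n,P.round(4))
print("tin",onz("scene",[248,295.7],0),onz("side",[263.5,229.4],0),"block",onz("scene",[382.4,210],0),onz("side",[396.6,301.7],0),"brush",onz("scene",[359.7,322.3],0),onz("side",[239.6,284.9],0))
E
```

```text
push_bar [ 0.6065 -0.0709  0.3031] [[0.5, 1.7], [0.4, -1.3]]
pawl_pad [0.5317 0.2188 0.1962] [[-0.4, -0.8], [-0.5, 0.8]]
hinge [0.5697 0.074  0.1146] [[0.5, 1.2], [0.6, -1.0]]
stand [5.655e-01 7.770e-02 3.000e-04] [[1.0, 2.0], [1.2, -1.8]]
[0.5691 0.0739 0.2534 0.8976] 4.807180995935772 [ 0.5  2.   0.3 -1.1 -0.1 -1.2 -0.4  0.5  0.3  0.4  0.4 -0.6 -0.7  1.2
  0.1 -1.6]
push_bar [ 0.6066 -0.071   0.3026]
pawl_pad [0.5315 0.2191 0.197 ]
hinge [0.5691 0.0739 0.115 ]
stand [0.5691 0.0739 0.    ]
tin [0.75166103 0.01577619 0.        ] [0.74789452 0.01428227 0.        ] block [0.40136182 0.12149853 0.        ] [0.39582586 0.11716358 0.        ] brush [0.69942518 0.20923657 0.        ] [0.69572264 0.20280141 0.        ]
```

Both pictures agree with the fit. In scene, the bar is at (242,93), the pad at (417,176) and the hinge at (328,200). In side, the bar is at (336,109) and the pad at (315,228). The stand is at (0.569, 0.074) with yaw 0.253, the hood angle is about 0.90, and residuals are 2 px or less. The tin, block and brush lie clear beside it.

Next I lift, turn so that tool x runs along stand +y, and close the jaws.

```bash
python3 -m creep '[[0,0,-0.01,-0.12,255],[0,0,-0.01,-0.12,255],[0,0,-0.01,-0.12,255],[0,0,-0.01,-0.12,255],[0,0,-0.01,-0.12,255],[0,0,-0.01,-0.12,255],[0,0,-0.01,-0.12,255],[0,0,-0.01,-0.12,255],[0,0,-0.01,-0.12,255],[0,0,-0.01,-0.12,255],[0,0,-0.01,-0.12,255],[0,0,-0.01,-0.12,255]]' 10
cat >> h.py <<'E'
ST=(0.5691,0.0739,0.2534)
def where(tx,ty,tz):
    s=read_state(); Rm=R.from_rotvec(s["orientation"]).as_matrix()
    d=np.array([tx,ty,tz])-s["tool_pos"]
    print("t",round(s["t"],2),"pos",s["tool_pos"].round(4) if hasattr(s["tool_pos"],"round") else s["tool_pos"],"F",np.round(s["force"],1),"open",round(s["opening"],4),"to go in tool axes",(Rm.T@d).round(4),"yaw err",round(np.arctan2(Rm[1,0],Rm[0,0])-np.pi/2-ST[2],4))
E
python3 -c "
from h import *
where(.5315,.2191,.208)"
```

```text
t: 1.8
tool_pos: [0.2264, -0.5556, 0.3501]
orientation: [1.912, 2.493, 0.0]
force: [0.2, -0.2, 0.3]
opening: 0.0176
t 1.8 pos [ 0.2264 -0.5556  0.3501] F [ 0.2 -0.2  0.3] open 0.0176 to go in tool axes [0.6693 0.4954 0.1422] yaw err 0.0086
```

```bash
python3 -m creep '[[0.028,0.0206,0,0,255],[0.028,0.0206,0,0,255],[0.028,0.0206,0,0,255],[0.028,0.0206,0,0,255],[0.028,0.0206,0,0,255],[0.028,0.0206,0,0,255],[0.028,0.0206,0,0,255],[0.028,0.0206,0,0,255],[0.028,0.0206,0,0,255],[0.028,0.0206,0,0,255],[0.028,0.0206,0,0,255],[0.028,0.0206,0,0,255]]'
python3 -m creep '[[0.028,0.0206,0,0,255],[0.028,0.0206,0,0,255],[0.028,0.0206,0,0,255],[0.028,0.0206,0,0,255],[0.028,0.0206,0,0,255],[0.028,0.0206,0,0,255],[0.028,0.0206,0,0,255],[0.028,0.0206,0,0,255],[0.028,0.0206,0,0,255],[0.028,0.0206,0,0,255],[0.028,0.0206,0,0,255],[0,0,0,0,255]]'
python3 -c "
from h import *
where(.5315,.2191,.208)"
```

```text
t: 2.8
tool_pos: [0.3806, -0.1664, 0.3499]
orientation: [1.92, 2.486, 0.0]
force: [0.3, -0.9, 0.2]
opening: 0.0002
t: 3.8
tool_pos: [0.5222, 0.1922, 0.3481]
orientation: [-1.913, -2.489, -0.0]
force: [0.5, -1.0, -0.2]
opening: 0.0008
t 3.8 pos [0.5222 0.1922 0.3481] F [ 0.5 -1.  -0.2] open 0.0008 to go in tool axes [0.0233 0.0161 0.1401] yaw err 0.0066
```

```bash
python3 -m creep '[[0.0235,0.0155,0,0,255],[0,0,0.025,0,255],[0,0,0.025,0,255],[0,0,0.025,0,255],[0,0,0.025,0,255],[0,0,0.015,0,255],[0,0,0.008,0,255],[0,0,0,0,255],[0,0,0,0,255]]'
python3 - <<'E'
from h import *
where(.5315,.2191,.208)
for c in ("scene","side"):
    im=read_camera(c)
    P=proj(c,S(ST,0,.15,.197)); print(c,P)
    x,y=int(P[0]),int(P[1]); cr=im[max(0,y-75):y+75,max(0,x-100):x+100]
    cv2.imwrite(f"pics/{c}1.png",cv2.resize(cr,None,fx=3,fy=3,interpolation=cv2.INTER_CUBIC)[:,:,::-1])
    print([(np.round(d["pixel"],1).tolist(),round(d["confidence"],2)) for d in tip_of(c,"pawl_pad")][:2])
E
```

```text
t: 4.55
tool_pos: [0.5308, 0.2139, 0.2272]
orientation: [1.92, 2.487, 0.0]
force: [0.1, 0.6, 0.5]
opening: 0.0003
t 4.55 pos [0.5308 0.2139 0.2272] F [0.1 0.6 0.5] open 0.0003 to go in tool axes [0.0049 0.002  0.0192] yaw err 0.0025
scene [417.31581355 174.97073933]
[([415.5, 175.1], 0.87), ([251.4, 292.4], 0.44)]
side [314.09650579 228.32031509]
[([312.8, 227.6], 0.87)]
```

View pics/scene1.png

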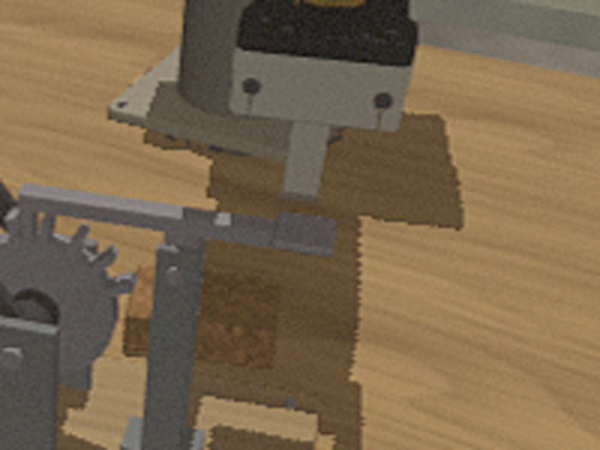

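View pics/side1.png

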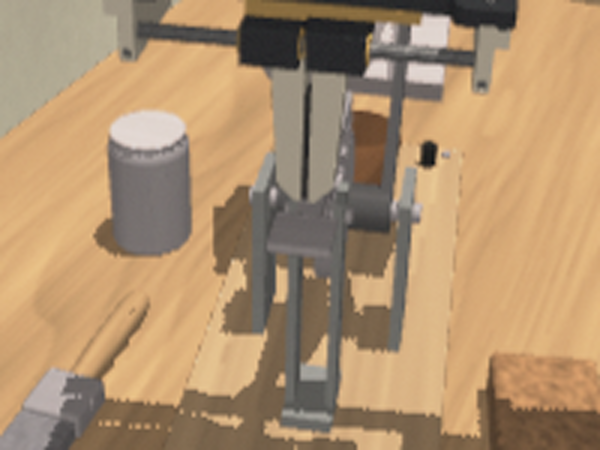

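The closed fingertip hangs about 20 mm above the pad. It is centred sideways and about 5 mm short in tool x. I correct that and press in small steps.

```bash
python3 -m creep '[[0.006,0.002,0,0,255],[0,0,0.008,0,255],[0,0,0.008,0,255],[0,0,0.003,0,255],[0,0,0.003,0,255],[0,0,0.003,0,255],[0,0,0.003,0,255],[0,0,0,0,255]]'; python3 -m creep '[[0.001,0,0.003,0,255],[0.001,0,0.003,0,255],[0.001,0,0.003,0,255],[0,0,0,0,255]]'; python3 -c "
from h import *
where(.5315,.2191,.187)"
```

```text
t: 5.42
tool_pos: [0.531, 0.2211, 0.1985]
orientation: [-1.919, -2.487, -0.002]
force: [-1.7, 3.4, 2.7]
opening: 0.0008
t: 5.75
tool_pos: [0.5304, 0.2236, 0.1897]
orientation: [1.919, 2.487, 0.001]
force: [-2.7, 4.2, 5.6]
opening: 0.0009
t 5.75 pos [0.5304 0.2236 0.1897] F [-2.7  4.2  5.6] open 0.0009 to go in tool axes [-0.0046 -0.0001  0.0027] yaw err 0.0029
```

```bash
python3 -m creep '[[0.001,0,0.002,0,255],[0.001,0,0.002,0,255],[0,0,0,0,255]]'
python3 - <<'E'
from h import *
where(.5315,.2191,.187)
for c in ("scene","side"):
    im=read_camera(c)
    P=proj(c,S(ST,0,.1,.18)); 
    x,y=int(P[0]),int(P[1]); cr=im[max(0,y-75):y+75,max(0,x-100):x+100]
    cv2.imwrite(f"pics/{c}2.png",cv2.resize(cr,None,fx=4,fy=4,interpolation=cv2.INTER_CUBIC)[:,:,::-1])
    print([(np.round(d["pixel"],1).tolist(),round(d["confidence"],2)) for d in tip_of(c,"pawl_pad")][:2])
E
```

```text
t: 6.0
tool_pos: [0.5308, 0.2241, 0.1889]
orientation: [1.918, 2.484, 0.001]
force: [-8.9, -4.5, 25.4]
opening: 0.0006
t 6.0 pos [0.5308 0.2241 0.1889] F [-8.9 -4.5 25.4] open 0.0006 to go in tool axes [-0.005  -0.0006  0.0019] yaw err 0.0021
[([419.5, 189.6], 0.66)]
[([311.3, 240.6], 0.6), ([339.4, 108.8], 0.59)]
```

View pics/scene2.png

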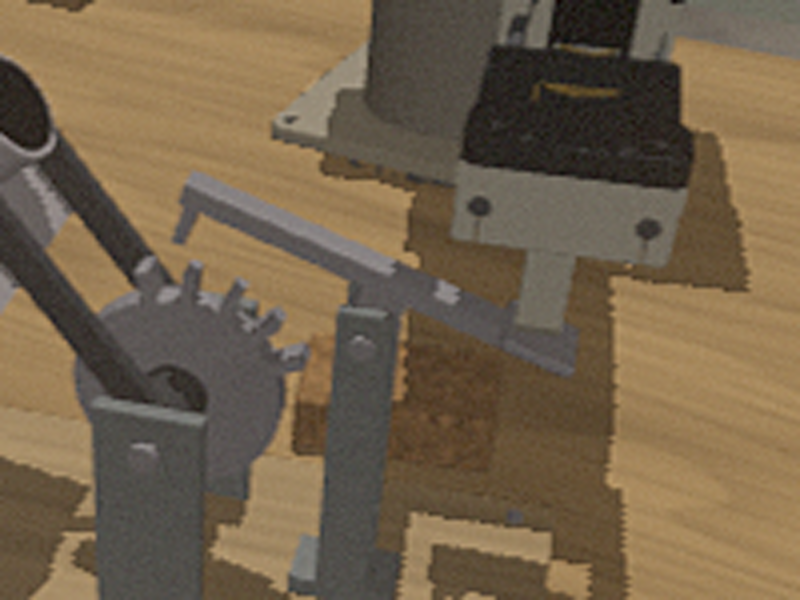

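The force jumped to 25 N, so the pawl is on its stop. The picture shows the nose (crop 185,240) well above the teeth (nearest at 190,270), with the pad tilted down under the finger. I lift straight off and go over the cross bar.

```bash
python3 -m creep '[[0,0,-0.006,0,255],[0,0,-0.015,0,255],[0,0,-0.035,0,255],[0,0,-0.035,0,255],[0,0,-0.035,0,255],[0,0,-0.035,0,255],[0,0,-0.01,0,255],[0,0,0,0,255]]'
python3 - <<'E'
from h import *
X=S(ST,0,-.149,.35); where(*X)
for c in ("scene","side"):
    im=read_camera(c)
    P=proj(c,S(ST,0,.05,.2)); 
    x,y=int(P[0]),int(P[1]); cr=im[max(0,y-75):y+75,max(0,x-100):x+100]
    cv2.imwrite(f"pics/{c}3.png",cv2.resize(cr,None,fx=4,fy=4,interpolation=cv2.INTER_CUBIC)[:,:,::-1])
    print([[(np.round(d["pixel"],1).tolist(),round(d["confidence"],2)) for d in tip_of(c,n)][:2] for n in("pawl_pad","push_bar")], proj(c,S(ST,0,-.149,.3026)))
E
```

```text
t: 6.87
tool_pos: [0.5313, 0.2249, 0.3602]
orientation: [1.918, 2.483, 0.007]
force: [0.7, 0.4, 0.1]
opening: 0.0002
t 6.87 pos [0.5313 0.2249 0.3602] F [0.7 0.4 0.1] open 0.0002 to go in tool axes [-0.3047 -0.0019  0.0104] yaw err 0.0019
[[([422.9, 188.6], 0.89)], [([244.2, 93.7], 0.58)]] [242.5309364   95.07004368]
[[([313.4, 240.6], 0.61)], [([337.1, 110.6], 0.68), ([319.7, 266.2], 0.57)]] [336.08156956 107.66411452]
```

View pics/scene3.png

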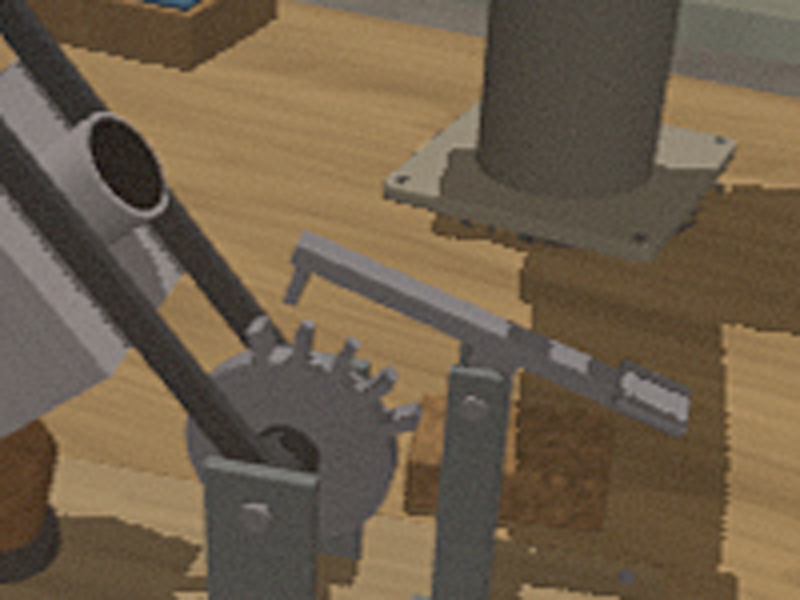

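The pawl stays down and free, with its pad at (423,189) in scene. The hood has not moved. Now over to the bar.

```bash
python3 -m creep '[[-0.034,0,0,0,255],[-0.034,0,0,0,255],[-0.034,0,0,0,255],[-0.034,0,0,0,255],[-0.034,0,0,0,255],[-0.034,0,0,0,255],[-0.034,0,0,0,255],[-0.034,0,0,0,255],[-0.034,-0.002,0,0,255],[0,0,0,0,255],[0,0,0,0,255]]'
python3 - <<'E'
from h import *
X=S(ST,0,-.149,.3226); where(*X)
for c in ("scene","side"):
    im=read_camera(c)
    P=proj(c,S(ST,0,-.149,.3)); 
    x,y=int(P[0]),int(P[1]); cr=im[max(0,y-75):y+75,max(0,x-100):x+100]
    cv2.imwrite(f"pics/{c}4.png",cv2.resize(cr,None,fx=4,fy=4,interpolation=cv2.INTER_CUBIC)[:,:,::-1])
# plan: TCP z and stand y on the arc
for h in np.arange(.9,-.01,-.1): print(round(h,2),np.round([-.24*np.cos(h),.115+.24*np.sin(h)+.02],4))
E
```

```text
t: 8.08
tool_pos: [0.605, -0.0732, 0.3546]
orientation: [-1.922, -2.482, 0.002]
force: [0.7, -0.6, 0.8]
opening: 0.0004
t 8.08 pos [ 0.605  -0.0732  0.3546] F [ 0.7 -0.6  0.8] open 0.0004 to go in tool axes [0.0023 0.0022 0.032 ] yaw err -0.0006
0.9 [-0.1492  0.323 ]
0.8 [-0.1672  0.3072]
0.7 [-0.1836  0.2896]
0.6 [-0.1981  0.2705]
0.5 [-0.2106  0.2501]
0.4 [-0.2211  0.2285]
0.3 [-0.2293  0.2059]
0.2 [-0.2352  0.1827]
0.1 [-0.2388  0.159 ]
0.0 [-0.24   0.135]
```

View pics/scene4.png

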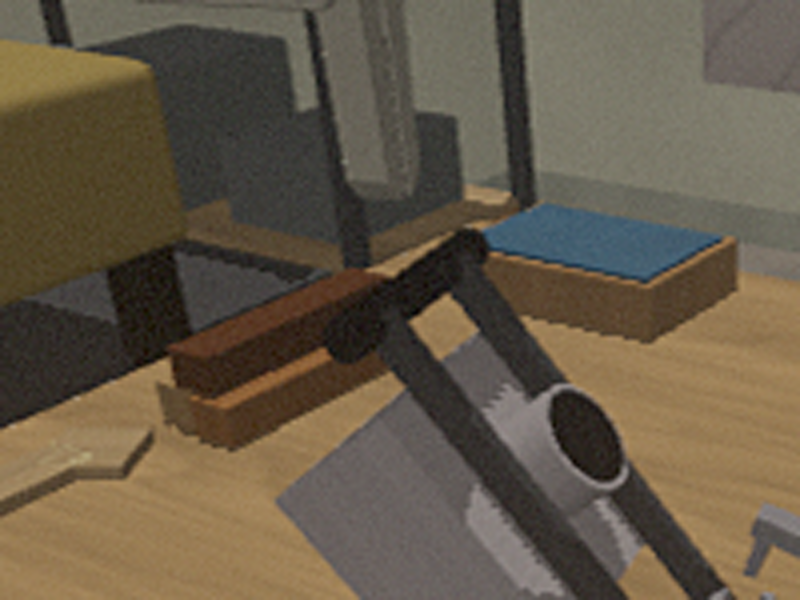

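View pics/side4.png

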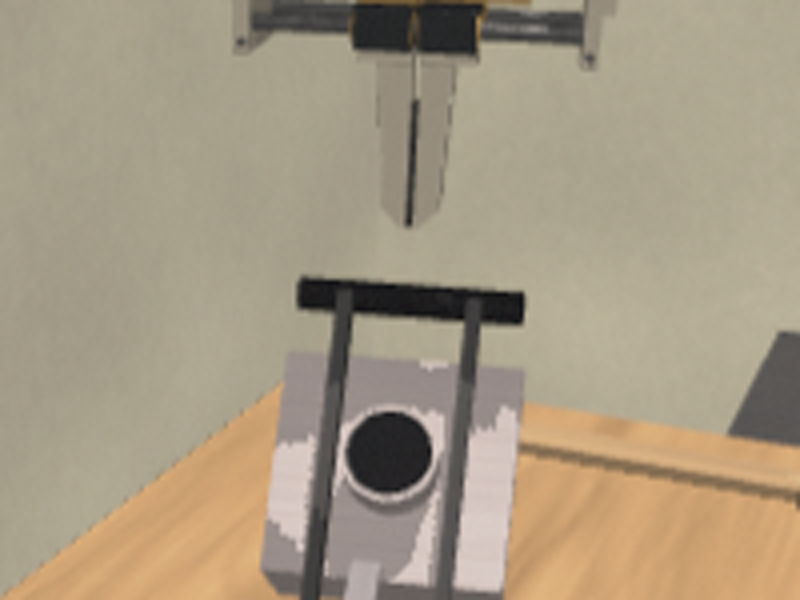

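The fingertip is centred over the bar at 32 mm above contact. I descend and start along the arc.

```bash
python3 -m creep '[[0.002,0.002,0.012,0,255],[0,0,0.012,0,255],[0,0,0.006,0,255],[0,0,0.003,0,255],[-0.004,0,0.004,0,255],[-0.0045,0,0.004,0,255],[-0.0045,0,0.004,0,255],[-0.0045,0,0.004,0,255],[0,0,0,0,255]]'
python3 - <<'E'
from h import *
s=read_state();z=s["tool_pos"][2]; h=np.arcsin((z-.135)/.24); print("h",h)
where(*S(ST,0,-.24*np.cos(h),z))
E
```

```text
t: 8.93
tool_pos: [0.6111, -0.0867, 0.3072]
orientation: [1.919, 2.486, -0.002]
force: [-0.1, -2.2, 2.6]
opening: 0.0004
h 0.8000787706200854
t 8.93 pos [ 0.6111 -0.0867  0.3072] F [-0.1 -2.2  2.6] open 0.0004 to go in tool axes [-0.0012 -0.0004  0.    ] yaw err 0.0023
```

```bash
python3 -m creep '[[-0.008,0,0.0085,0,255],[-0.0082,0,0.009,0,255],[-0.0075,0,0.0094,0,255],[-0.007,0,0.0097,0,255],[-0.0065,0,0.01,0,255],[-0.006,0,0.0104,0,255],[0,0,0,0,255]]'
python3 - <<'E'
from h import *
s=read_state();z=s["tool_pos"][2]; h=np.arcsin((z-.135)/.24); print("h",h)
where(*S(ST,0,-.24*np.cos(h),z))
for c in ("scene",):
    im=read_camera(c); cv2.imwrite(f"pics/{c}5.png",im[:,:,::-1])
    print([(np.round(d["pixel"],1).tolist(),round(d["confidence"],2)) for d in tip_of(c,"push_bar")][:2],proj(c,S(ST,0,-.24*np.cos(h),z-.02)))
E
```

```text
t: 9.52
tool_pos: [0.6219, -0.1292, 0.2488]
orientation: [1.92, 2.486, -0.003]
force: [0.6, -1.1, 0.0]
opening: 0.0002
h 0.49390551585985876
t 9.52 pos [ 0.6219 -0.1292  0.2488] F [ 0.6 -1.1  0. ] open 0.0002 to go in tool axes [-0.0015 -0.0002  0.    ] yaw err 0.0017
[([216.0, 129.1], 0.66), ([251.3, 294.1], 0.65)] [216.84478402 131.45304365]
```

View pics/scene5.png

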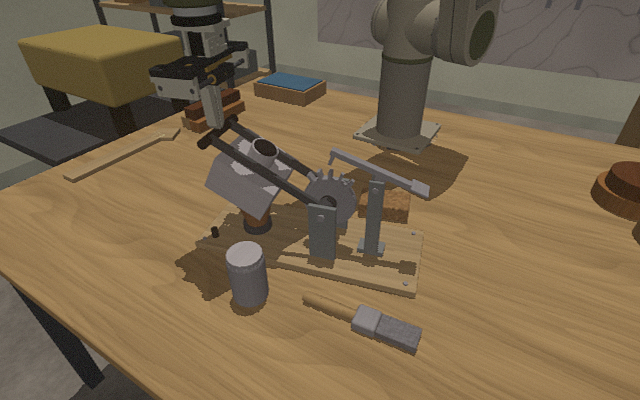

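The hood is half down with the bar at (216,130). The pawl is still free, and the tin and brush are untouched. I go on, gently towards the rest.

```bash
python3 -m creep '[[-0.006,0,0.0107,0,255],[-0.005,0,0.0108,0,255],[-0.0045,0,0.011,0,255],[-0.004,0,0.0113,0,255],[-0.0035,0,0.0115,0,255],[-0.003,0,0.0116,0,255],[-0.002,0,0.0117,0,255],[-0.0018,0,0.0118,0,255],[-0.001,0,0.01,0,255],[0,0,0,0,255]]'
python3 - <<'E'
from h import *
s=read_state();z=s["tool_pos"][2]; h=np.arcsin((z-.135)/.24); print("h",h)
where(*S(ST,0,-.24*np.cos(h),z))
E
```

```text
t: 10.45
tool_pos: [0.6281, -0.1569, 0.1463]
orientation: [-1.917, -2.482, 0.002]
force: [-0.4, 0.5, -0.7]
opening: 0.0001
h 0.04711330222862243
t 10.45 pos [ 0.6281 -0.1569  0.1463] F [-0.4  0.5 -0.7] open 0.0001 to go in tool axes [-0.0015  0.0008 -0.    ] yaw err 0.0024
```

```bash
python3 -m creep '[[-0.001,0,0.003,0,255],[0,0,0.003,0,255],[0,0,0.003,0,255],[0,0,0,0,255]]';  python3 -m creep '[[0,0,0.0015,0,255],[0,0,0.0015,0,255],[0,0,0,0,255]]'
```

```text
t: 10.78
tool_pos: [0.63, -0.1581, 0.1408]
orientation: [-1.919, -2.486, 0.0]
force: [-0.4, -0.1, 0.5]
opening: 0.0007
t: 11.03
tool_pos: [0.6303, -0.1584, 0.1383]
orientation: [1.919, 2.487, 0.0]
force: [-0.9, -0.3, 1.9]
opening: 0.0005
```

```bash
python3 -m creep '[[0,0,0.0015,0,255],[0,0,0.0015,0,255],[0,0,0,0,255]]';  python3 -m creep '[[0,0,0.001,0,255],[0,0,0,0,255]]'
```

```text
t: 11.28
tool_pos: [0.6304, -0.1585, 0.1352]
orientation: [1.919, 2.487, 0.0]
force: [-0.4, -0.1, 1.6]
opening: 0.0007
t: 11.45
tool_pos: [0.6305, -0.1585, 0.1351]
orientation: [1.919, 2.486, 0.0]
force: [-3.3, 0.7, 7.1]
opening: 0.0004
```

```bash
python3 -m creep '[[0,0,0.001,0,255],[0,0,0,0,255]]'; python3 -m creep '[[0,0,0.001,0,255],[0,0,0.001,0,255],[0,0,0,0,255]]'
python3 - <<'E'
from h import *
for c in ("scene","side"):
    im=read_camera(c); cv2.imwrite(f"pics/{c}6.png",im[:,:,::-1])
E
```

```text
t: 11.62
tool_pos: [0.6305, -0.1585, 0.135]
orientation: [1.919, 2.486, 0.001]
force: [-5.4, 1.3, 12.8]
opening: 0.0004
t: 11.87
tool_pos: [0.6307, -0.1586, 0.1348]
orientation: [1.919, 2.486, 0.001]
force: [-10.1, 3.8, 22.4]
opening: 0.0007
```

View pics/scene6.png

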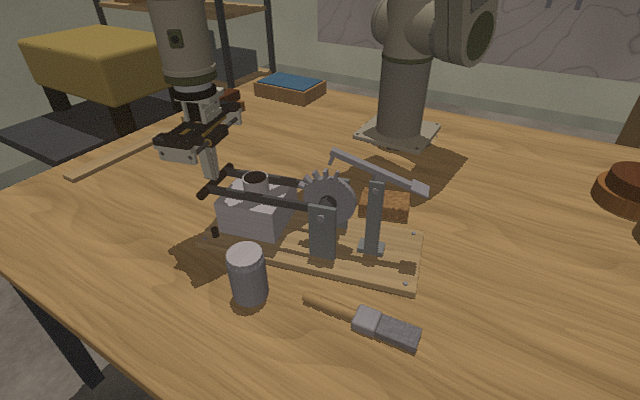

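The hood is firmly on its rest: TCP z is 0.135, as expected for angle 0, and 22 N no longer moves it. The arm looks level in scene, the bar is at (215,180) and the pawl is free. I lift off.

```bash
python3 -m creep '[[0,0,-0.005,0,255],[0,0,-0.01,0,255],[0,0,-0.03,0,255],[0,0,-0.035,0,255],[0,0,-0.035,0,255],[0,0,-0.035,0,255],[0,0,0,0,255],[0,0,0,0,255]]'
python3 - <<'E'
from h import *
for c in ("scene","side"):
    im=read_camera(c); cv2.imwrite(f"pics/{c}7.png",im[:,:,::-1])
    print(c,{n:[(np.round(d["pixel"],1).tolist(),round(d["confidence"],2)) for d in tip_of(c,n)][:2] for n in("push_bar","pawl_pad","tin","sanding_block","brush")})
    print("expect bar h=0",proj(c,S(ST,0,-.24,.115)),"h=.05",proj(c,S(ST,0,-.24,.127)),"pad .32",proj(c,S(ST,0,.1567,.175)))
E
```

```text
t: 12.63
tool_pos: [0.6319, -0.159, 0.2851]
orientation: [1.916, 2.482, 0.003]
force: [0.1, 0.2, -0.6]
opening: 0.0003
scene {'push_bar': [([214.9, 179.0], 0.96)], 'pawl_pad': [([418.9, 185.7], 0.7)], 'tin': [([249.7, 294.0], 0.71)], 'sanding_block': [([384.5, 210.4], 0.92)], 'brush': [([358.9, 323.9], 0.83)]}
expect bar h=0 [213.92824532 181.3985241 ] h=.05 [212.86782019 176.38263182] pad .32 [419.49601458 186.78209132]
side {'push_bar': [([337.8, 167.2], 0.8)], 'pawl_pad': [([313.7, 239.1], 0.57)], 'tin': [([266.0, 229.4], 0.96)], 'sanding_block': [([396.5, 301.0], 0.85)], 'brush': [([240.5, 286.2], 0.63)]}
expect bar h=0 [335.63770989 168.68691378] h=.05 [335.88574793 164.46016409] pad .32 [313.13128479 242.05017392]
```

View pics/scene7.png

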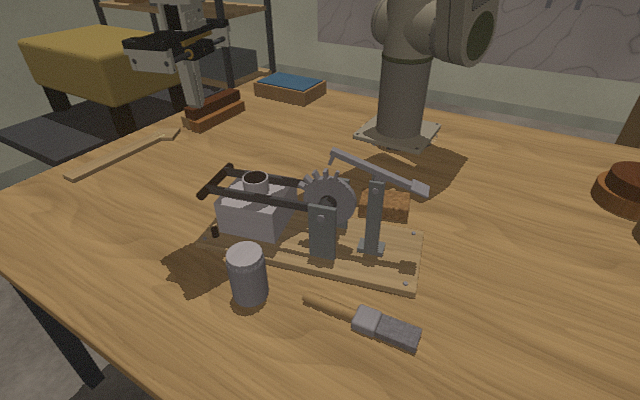

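View pics/side7.png

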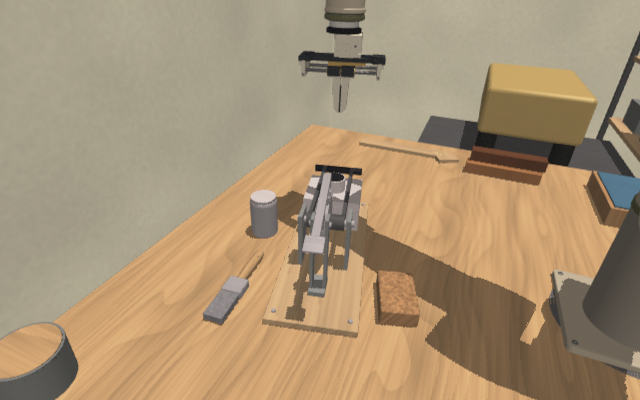

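The gripper is well clear. The bar is within about 2.5 px of its level position, the same offset as in the first fit. The pawl is free and the loose things are where they were, so I hand in.

```bash
python3 -c "
from plant import *
print(close_job(), read_state()['t'])"
```

```text
the job is handed in; nothing more can be done
the job is handed in; nothing more can be done
```

I pressed the pawl's pad down to its stop, then pushed the hood by its cross bar down onto its rest and lifted the gripper clear. The job was handed in at about 13 s.

- **Pawl:** The force jumped to 25 N when the pawl met its stop, and the pictures showed its nose clear of the teeth. It was still free in the last pictures.
- **Hood:** It stopped with the gripper at the height expected for angle 0 (TCP z 0.135 m) and did not move further under 22 N. In the last pictures the bar lay within about 2.5 px of its computed level position. The detector read about 2 px high in scene at the start too, so I relied on the force check.
- **Loose things:** The tin, sanding block and brush were found within about 2.5 px of where they started.

Nothing failed. The highest total wrist force I read was about 27 N, and the robot was touching nothing at the end.

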